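Slide the microplate carrier into its locating notches and latch it

TASK

Push the loaded microplate carrier gently along its rails with a fingertip against its end tab, until you feel it drop into the locating notches. Then push the pin on the latch's tail round, as far as the latch turns, so that its tongue lies over the carrier's rim. Lift nothing, keep the microplate in its carrier, and leave the timer, dropper bottle and tip box where they are.

Things in the scene. Friction and masses are not known exactly. Their poses are not given: they have to be found in the camera images.
- dock: fixed aluminium docking base on the bench, with two steel rails along its x axis. Origin at bench level (z = 0) near its middle; x is the direction in which the carrier is pushed, y to the side of the latch, z up. It reaches from x = -185 to +167 mm and y = -70 to +70 mm (to +100 mm at the latch). An end bar 36 mm high stands at x = 164 mm.
- rail_mid (a point): mid-point between the two rails at the height of their tops, 20 mm above the bench, at the dock's x = -10 mm. Rails lie at y = 26 to 58 mm either side, x = -185 to 165 mm. Guide walls at y = +-63.5 to +-69.5 mm, 30 mm above the bench, keep the carrier straight with 1.5 mm play each side.
- seat (a point): where the carrier's origin comes to lie when it is seated: the dock's x = 75, y = 0, z = 14 mm. Here the rails have four notches, 6 mm deep and 18 mm long, for the carrier's four 14 mm long feet (play 2 mm either way along x). All four feet drop in together, by 6 mm, and the ends of the notches then stop the carrier from sliding on.
- carrier: loose grey plastic carrier 156 (x) x 124 (y) mm, 0.45 to 0.8 kg, holding a microplate. Axes parallel to the dock's. Origin mid-way along it, level with the undersides of its feet: 20 mm above the bench on the rails, 14 mm when seated. Side rims at y = +-45 to +-60 mm reach 20 mm above the origin. Starts 100 to 160 mm short of the seat, on its -x side.
- push_face (a point): centre of the flat outer (-x) face of the carrier's push tab, 82 mm behind the carrier's origin (-x) and 22 mm above it. Face 60 mm wide (y); it reaches 14 mm above and below this point. Fingertips clear the rails when more than 20 mm above the bench; pushing low on the face avoids tipping the carrier.
- tab_top (a point): middle of the top edge of the push tab (7 mm thick), 56 mm above the bench while the carrier is on the rails, 50 mm when it is seated
- plate: loose clear microplate, 128 x 86 x 19 mm, lying in the carrier's pocket with 1 to 2 mm play; origin at the centre of its underside, 13 mm above the carrier's origin. Rides along.
- latch (a joint): angle of the dark steel latch, rad: 0 = open (tongue along the dock's +x, beside the guide wall; tail along +y); grows clockwise seen from above to its stop at 1.57 = closed (tongue along -y over the seated carrier's rim, 2.7 mm above it; tail along +x). A carrier not seated blocks it. Stays where left; about 1.1 N at the pin turns it. Starts at 0 to 0.25.
- latch_pivot (a point): the latch's vertical turning axis, at the dock's x = 75, y = 80 mm; this point is 43 mm above the bench (the latch's top, but for a 3 mm bolt head). Tongue reaches 29 mm from the axis, tail 50 mm; both are up to 12 mm wide and lie 37 to 43 mm above the bench.
- latch_pin (a point): middle of the upright black pin on the latch's tail, 10 mm thick, 45 mm from the pivot axis; the pin stands from 43 to 69 mm above the bench, this point is at 56 mm.
- timer_1: bystander: white digital timer 66 x 66 x 19 mm lying on the bench on the dock's +y side; origin at the centre of its underside
- bottle_1: bystander: dropper bottle with screw cap, 26 mm thick, 64 mm high, on the dock's -y side; origin at the centre of its underside
- tips_1: bystander: pipette tip box with closed clear lid, 64 (x) x 118 (y) x 56 mm high, beyond the dock's +x end; origin at the middle of its underside

How it is judged:
By the outcome, as a careful person would: the job done as asked, in the order asked, and still so for the second after the job is handed in, with the robot touching nothing.
It also fails if it takes over 51 s, if anything falls off the work surface, if the arm or the gripper's body presses on something with over 40 N, if the wrist force passes 120 N, or if a joint passes its speed limit or range.

ROBOT

A 6-joint arm with a two-finger parallel gripper is mounted at the origin on a cart in front of the work surface, level with it; the furniture and walls round the work are solid. World frame = base frame: x ahead of the robot, y to its left, z up, the work surface at z = 0. Lengths are in m, angles in degrees, forces in N, time in s.
With the tool pointing down it reaches from about 0.325 to 0.85 m from the base axis. Payload 15.5 kg.
Tool frame: the origin (TCP) lies at the very end of the fingers, on their centre line; the grasp point (between the pads) lies arm.grip_depth behind it (arm.grip_depth is the distance from the TCP to the grasp point, in m); z points along the fingers, y is the line along which they close (so a half turn about z gives the same grasp; the last joint's range is limited). The gripper opens to 91 mm and grips with 3 to 60 N. Pads are 32 mm wide; open, the fingers measure 118 mm over their backs; the gripper's body (76 mm by 178 mm) begins 60 mm behind the grasp point.
Start: joints at [-82.706, 28.281, 77.091, -0, 74.628, -5.472], TCP at [0.138, -0.61, 0.214] pointing down, gripper open.
Joint ranges: [-166.48, 166.48], [-47.26, 123.95], [12.59, 153.08], [-70.14, 250.14], [6.76, 159.57], [-176.63, 176.63]. Speed limits (degrees/s): [108.29, 108.29, 147.25, 172.46, 172.46, 172.46].

INTERFACE

Orientations are given as a 3x3 rotation matrix whose columns are the frame's x, y, z axes.
In Python, from rig import arm gives the robot as it stands. Calls block until the motion is done:
- arm.move_to(position, orientation): joint-space move of the TCP to a pose.
- arm.move_l(position, orientation=None, feed=0.15): straight line of the TCP; orientation=None keeps the orientation; feed is the mean speed in m/s.
- arm.move_joints(angles): joint-space move.
- arm.grip(opening): finger opening in m; the grip force is fixed at half the most; returns when the fingers have stopped.
- arm.sleep(seconds).
- arm.solve_ik(position, orientation): joint angles nearest the present ones, or None.
- arm.snapshot(name): name is "scene" or "side" or "wrist"; returns the picture (420x560x3 uint8, red, green, blue); there is no depth.
- arm.get_calibration(name): a dict with "intrinsics" (3x3 intrinsics, pixels), "k1" (the pictures are not rectified: a ray, as slopes to the right and down, at radius r is drawn at 1 + k1 r^2 times it, then the intrinsics apply), "cam_to_world" (4x4, takes a point from camera to world coordinates). Camera axes: x right, y down, z forward; pixel columns grow to the right and rows downward; lengths in m; the calibration is good to about 2 mm. A picture is of the moment at which its call begins: read the wrist's pose just before it. get_calibration takes no time and is no camera call; for the wrist camera it gives the pose at the moment of the call.
A pose or a line that the arm cannot do raises arm.Unreachable and nothing moves.
- arm.sign_off(): hands the job in; it is judged then, once.
Readings, each from a call of its own:
- arm.current_t(): time.
- arm.current_joint_positions(): joint angles.
- arm.current_dq(): joint speeds.
- arm.current_tau(): joint torques, N m.
- arm.current_ee_pos(): TCP position.
- arm.current_tool_rot(): TCP orientation.
- arm.current_force(): force on the tool from outside, world axes, zero at the start.
- arm.current_torque(): the same for the moment, N m.
- arm.current_width(): finger opening in m.
- arm.current_grasp_force(): force on a finger pad.
Only numpy, scipy, OpenCV 4.12 (cv2) and the standard library are available. Lean on these libraries where they do the work, as an engineer would, in place of code of your own. Each camera call takes 0.05 s, during which the arm holds its last target. There are 200 camera calls.

## Working session

There is one attempt and no reset: what is moved stays moved. The work goes in short steps, each a Python script; the robot and the scene stay as the last script left them, time stands still between calls to the robot, and variables do not carry over. Pictures are saved under pics/ and viewed, at most 10 in all, crops included, and the job is handed in when it is done.

```bash
ls; mkdir -p pics; python3 - <<'E'
from rig import arm
import cv2,numpy as np
for n in("scene","side"):
    cv2.imwrite(f"pics/{n}0.png",arm.snapshot(n)[:,:,::-1])
    c=arm.get_calibration(n);print(n,c["intrinsics"].tolist(),c["k1"],np.round(c["cam_to_world"],3).tolist())
print(arm.current_t(),arm.grip_depth)
E
```

```text
pics
scene [[477.35781620095025, 0.0, 276.58562835987954], [0.0, 477.35781620095025, 215.55321642653064], [0.0, 0.0, 1.0]] -0.15158957194451023 [[-0.613, -0.501, 0.611, 0.019], [-0.79, 0.374, -0.486, 0.539], [0.015, -0.781, -0.624, 0.657], [0.0, 0.0, 0.0, 1.0]]
side [[405.15203020237664, 0.0, 281.501956081376], [0.0, 405.15203020237664, 206.61948847107035], [0.0, 0.0, 1.0]] -0.10312043715306873 [[1.0, 0.017, -0.01, 0.584], [0.016, -0.408, 0.913, -0.676], [0.012, -0.913, -0.408, 0.419], [0.0, 0.0, 0.0, 1.0]]
0.1 0.0188
```

View pics/scene0.png

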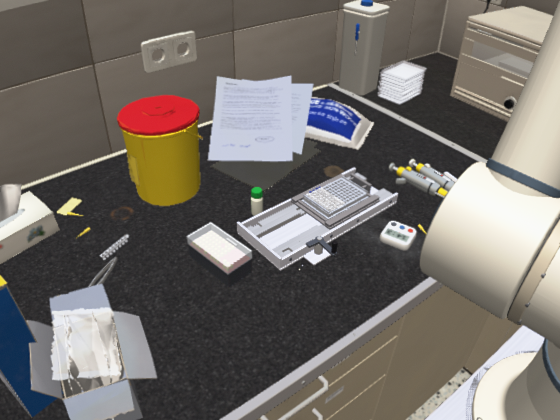

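View pics/side0.png

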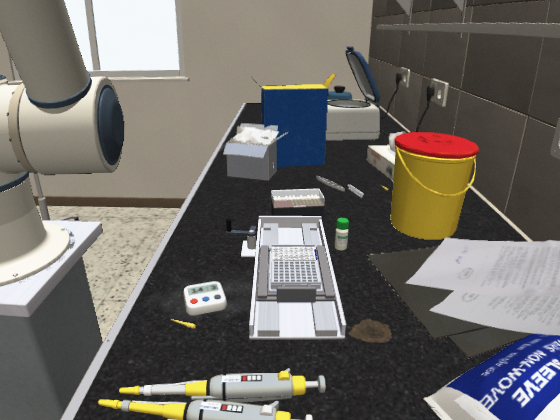

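The scene view shows the dock at about (320,215) with the carrier at its far end, around (340,197), and the latch at (322,245). The side view shows the dock at u 250–345, v 215–337, the latch pin near (230,225) and the tab end near v≈320. The dock's +x points roughly along world +y, and its +y along world −x.

```bash
python3 - <<'E'
import cv2,numpy as np
a=cv2.imread("pics/scene0.png")[160:275,225:410];b=cv2.imread("pics/side0.png")[205:345,215:355]
cv2.imwrite("pics/c1.png",cv2.resize(a,None,fx=4.3,fy=4.3,interpolation=cv2.INTER_CUBIC))
cv2.imwrite("pics/c2.png",cv2.resize(b,None,fx=4.2,fy=4.2,interpolation=cv2.INTER_CUBIC))
E
```

```text
(no output)
```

View pics/c1.png

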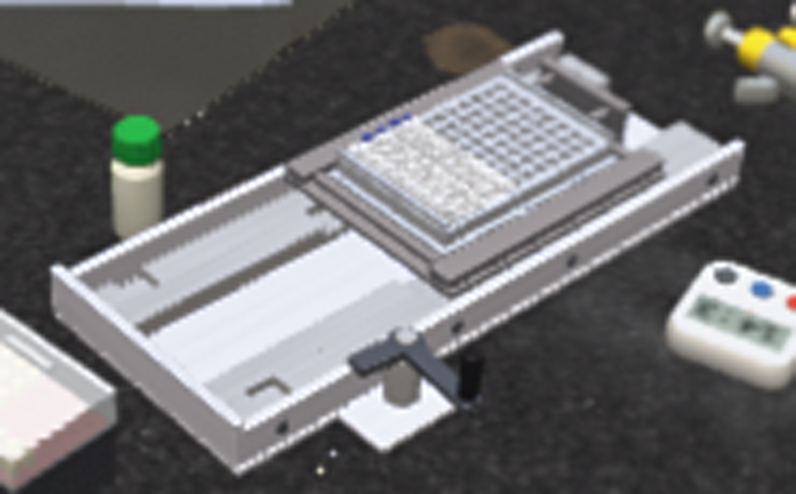

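View pics/c2.png

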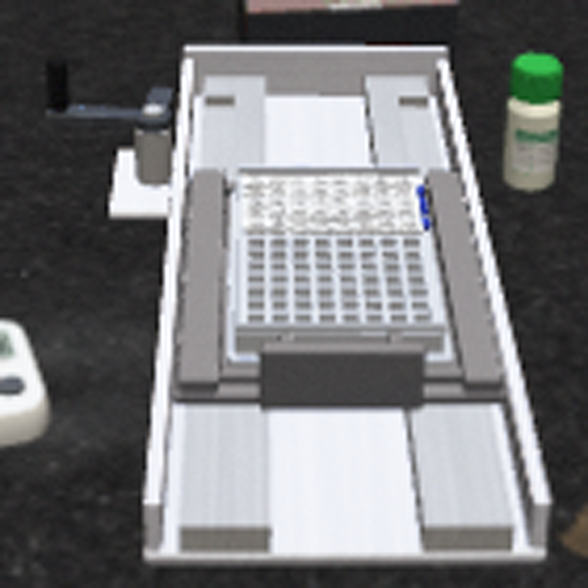

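c1 shows the bolt at about (405,337), the pin top at (470,358), and the end bar's top corners at (57,268) and (240,430). c2 shows the tab face top edge from (262,352) to (427,352) and its bottom at v≈405. It also shows the base's near corners at (145,560) and (546,560), the end bar's top corners at (185,47) and (447,48), and the pin from (57,63) to (57,108).

```bash
cat > h.py <<'E'
from rig import arm
import cv2,numpy as np
def ray(n,u,v,c=None):
    c=c or arm.get_calibration(n);K=c["intrinsics"];T=c["cam_to_world"]
    p=cv2.undistortPoints(np.array([[[u,v]]],float),K,np.array([c["k1"],0,0,0.]))[0,0]
    return T[:3,3],T[:3,:3]@np.r_[p,1]
def onz(n,u,v,z,c=None):
    o,d=ray(n,u,v,c);return o+d*(z-o[2])/d[2]
E
python3 - <<'E'
from h import *
f=lambda n,x,y,z:onz(n,*((((x+.5)/4.3-.5+225),(y+.5)/4.3-.5+160) if n=="scene" else ((x+.5)/4.2-.5+215,(y+.5)/4.2-.5+205)),z)
for l,n,x,y,z in [("barL","side",185,47,.036),("barR","side",447,48,.036),("baseL","side",145,561,0),("baseR","side",547,561,0),
 ("tabL","side",262,353,.056),("tabR","side",427,351,.056),("tabbL","side",261,404,.028),("tabbR","side",422,407,.028),("pintop","side",57,63,.069),("pinbot","side",57,110,.043),("bolt","side",156,97,.046),
 ("pintop","scene",470,358,.069),("pinbot","scene",467,398,.043),("bolt","scene",405,337,.046),("barR","scene",57,268,.036),("barL","scene",240,430,.036),("tip","scene",358,363,.043)]:
    print(l,n,np.round(f(n,x,y,z)*1000,1))
E
```

```text
barL side [525.6 128.1  36. ]
barR side [663.  132.5  36. ]
baseL side [ 534.  -216.8    0. ]
baseR side [ 675.6 -213.2   -0. ]
tabL side [ 573.5 -169.2   56. ]
tabR side [ 633.1 -166.2   56. ]
tabbL side [ 573.1 -162.3   28. ]
tabbR side [ 632.9 -162.4   28. ]
pintop side [471.8  38.9  69. ]
pinbot side [470.4  41.1  43. ]
bolt side [516.9  50.7  46. ]
pintop scene [467.5  46.   69. ]
pinbot scene [468.8  43.3  43. ]
bolt scene [513.2  40.6  46. ]
barR scene [658.1 132.1  36. ]
barL scene [518.6 130.9  36. ]
tip scene [515.1  66.7  43. ]
```

```bash
cat >> h.py <<'E'
a=.032
dx=np.array([-np.sin(a),np.cos(a),0]);dy=np.array([-np.cos(a),-np.sin(a),0]);O=np.array([.5978,-.033,0])
R=np.c_[dx,-dy,[0,0,-1]]
def P(x,y,z):return O+dx*x/1e3+dy*y/1e3+np.array([0,0,z/1e3])
def D(p):
    q=p-O;return np.round([q@dx*1e3,q@dy*1e3,q[2]*1e3],1)
def F():
    f=arm.current_force();return np.round([f@dx,f@dy,f[2]],2)
E
python3 - <<'E'
from h import *
print(np.round(arm.current_tool_rot(),2).tolist())
q=[arm.solve_ik(P(-180,0,27),r) for r in (R,np.c_[dy,dx,[0,0,-1]],np.c_[-dx,dy,[0,0,-1]])]
print([None if x is None else np.round(x,0) for x in q])
arm.grip(0)
arm.move_to(P(-180,0,110),R);arm.move_l(P(-180,0,27),feed=.1)
print(arm.current_t(),F(),D(arm.current_ee_pos()))
f0=F()[0]
for x in np.arange(-177,-120,3):
    arm.move_l(P(x,0,27),feed=.03)
    if abs(F()[0]-f0)>.6: break
print(arm.current_t(),F(),D(arm.current_ee_pos()))
cv2.imwrite("pics/s1.png",cv2.resize(arm.snapshot("side")[195:345,195:375,::-1],None,fx=4,fy=4))
E
```

```text
[[0.98, 0.22, -0.0], [0.22, -0.98, 0.0], [0.0, -0.0, -1.0]]
[array([-25.,  42.,  85.,  -0.,  54., -27.]), array([ -25.,   42.,   85.,   -0.,   54., -117.]), array([-25.,  42.,  85.,  -0.,  54., 153.])]
4.6667 [-0.37 -0.25  0.06] [-180.2   -0.4   27.6]
4.9167 [ 0.36 -0.33 -0.8 ] [-176.9   -0.2   27.5]
```

View pics/s1.png

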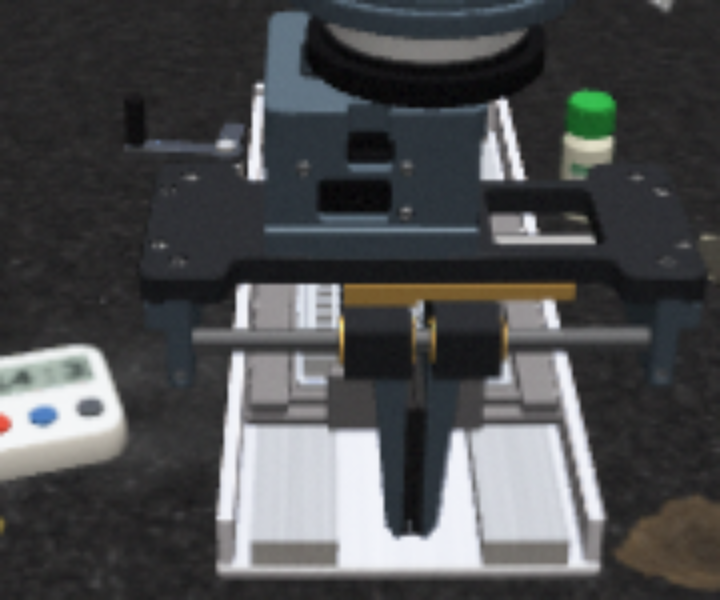

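The picture shows the closed fingertips centred between the rails, well short of the tab, at about (415,530). The stop came from force noise, so I'll average the readings and go on.

```bash
cat >> h.py <<'E'
def FA(n=6):
    s=[]
    for _ in range(n): arm.sleep(.01);s.append(F())
    return np.round(np.mean(s,0),2)
E
python3 - <<'E'
from h import *
t=arm.current_t();print(FA())
for x in range(-172,-60,6):
    arm.move_l(P(x,0,27),feed=.03);f=FA();print(x,f,D(arm.current_ee_pos())[0])
    if abs(f[0])>8:break
print(t,arm.current_t())
E
```

```text
[-0.    0.03  0.12]
-172 [-0.45  0.05  0.37] -171.9
-166 [-0.08 -0.54  0.06] -165.9
-160 [-0.05 -0.04 -0.04] -159.9
-154 [-0.26 -0.11 -0.04] -153.9
-148 [ 0.18  0.17 -0.4 ] -147.8
-142 [ 0.01  0.06 -0.08] -141.7
-136 [-0.24 -0.24 -0.36] -135.7
-130 [ 0.06 -0.05 -0.25] -129.7
-124 [-0.17 -0.16 -0.18] -123.7
-118 [ 0.01  0.24 -0.39] -117.7
-112 [0.33 0.05 0.06] -111.7
-106 [ 0.22 -0.14  0.08] -105.7
-100 [ 0.04 -0.09 -0.04] -99.7
-94 [-0.01  0.2   0.08] -93.8
-88 [ 0.33 -0.15  0.11] -87.8
-82 [-0.13  0.08  0.03] -81.7
-76 [0.05 0.16 0.04] -75.8
-70 [0.19 0.49 0.38] -69.7
-64 [ 0.49  0.01 -0.02] -63.8
4.9667 12.5833
```

```bash
python3 - <<'E'
from h import *
cv2.imwrite("pics/s2.png",cv2.resize(arm.snapshot("side")[195:345,195:375,::-1],None,fx=4,fy=4))
E
```

```text
(no output)
```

View pics/s2.png

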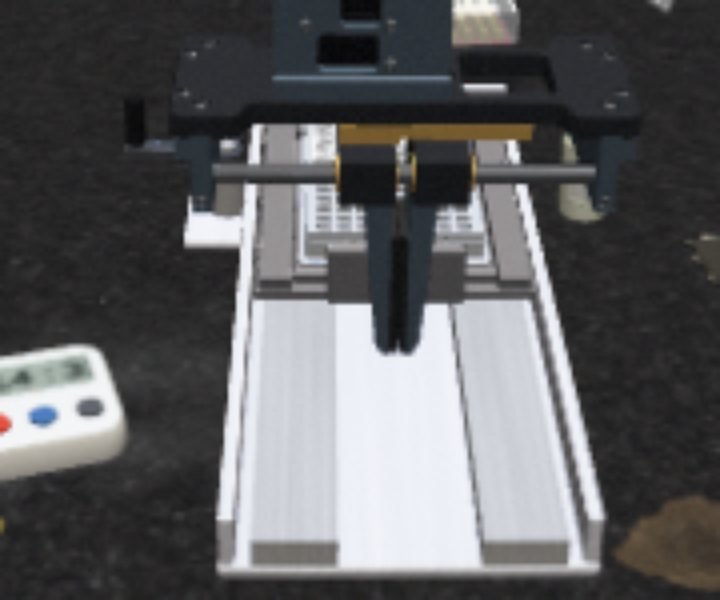

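The carrier did follow: the tab bottom is now at v≈300 with the fingertips against it. At rest the force relaxes, so I'll use the notch stop as the "feel".

```bash
python3 - <<'E'
from h import *
t=arm.current_t()
arm.move_l(P(-36,0,27),feed=.03);print(FA())
for x in np.arange(-34,-10,1):
    arm.move_l(P(x,0,27),feed=.02);f=FA(4);print(x,f,D(arm.current_ee_pos())[0])
    if f[0]<-3:break
print(t,arm.current_t())
cv2.imwrite("pics/s3.png",np.hstack([cv2.resize(arm.snapshot("side")[205:305,225:345,::-1],None,fx=3.3,fy=3.3),cv2.resize(arm.snapshot("scene")[170:270,240:360,::-1],None,fx=3.3,fy=3.3)]))
E
```

```text
[-0.24  0.13  0.17]
-34 [-1.1  -0.3  -0.44] -34.0
-33 [-2.39 -0.38 -0.7 ] -33.0
-32 [-2.37 -0.37 -0.56] -32.0
-31 [-1.78 -0.07 -0.35] -30.9
-30 [-1.78 -0.41 -0.94] -29.9
-29 [-0.42 -0.02 -0.  ] -28.8
-28 [-0.62  0.01  0.18] -28.0
-27 [-1.94 -0.38  0.2 ] -27.0
-26 [-2.76 -0.06  0.16] -25.9
-25 [-4.8   0.09  0.06] -25.1
12.6333 16.6
```

View pics/s3.png

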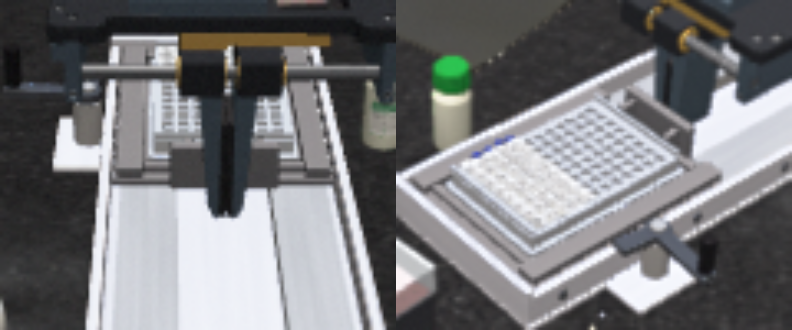

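Force fell at x=−29, which is the drop, then climbed to 4.8 N by −25 at the notch end. The picture shows the carrier between the notches up to the end bar, with the plate still in it. Next I back off and turn the latch, rotating the tool with the pin. An unseated carrier would block the latch and show up as force.

```bash
python3 - <<'E'
from h import *
t0=arm.current_t()
def pose(th,off=0):
    t=np.cos(th)*dx-np.sin(th)*dy;n=np.cos(th)*dy+np.sin(th)*dx
    return P(75,80,49)+n*.045-t*(.022+off),np.c_[t,np.cross([0,0,-1],t),[0,0,-1]]
p,r=pose(.1,.02)
arm.move_l(P(-50,0,27),feed=.08);arm.move_l(P(-50,0,115),feed=.15)
up=p.copy();up[2]=.115
arm.move_to(up,r);arm.move_l(p,feed=.1);print(arm.current_t(),FA())
for th in list(np.arange(.1,1.56,.1))+[1.57]+[1.57+.03*k for k in range(1,8)]:
    p,r=pose(th);arm.move_l(p,r,feed=.04);f=arm.current_force() if 0 else FA(3)
    print(round(th,2),f,D(arm.current_ee_pos()))
    if np.hypot(f[0],f[1])>7:break
print(t0,arm.current_t())
cv2.imwrite("pics/s4.png",np.hstack([cv2.resize(arm.snapshot("side")[195:305,205:325,::-1],None,fx=3.3,fy=3.3),cv2.resize(arm.snapshot("scene")[170:280,250:370,::-1],None,fx=3.3,fy=3.3)]))
E
```

```text
19.375 [ 0.03 -0.4  -0.16]
0.1 [-0.38 -0.38 -0.22] [ 57.7 127.   49. ]
0.2 [ 0.08  0.01 -0.16] [ 62.2 128.4  49. ]
0.3 [ 0.33 -0.22  0.28] [ 67.1 129.5  49. ]
0.4 [ 0.1  -0.15 -0.17] [ 72.1 130.   49. ]
0.5 [-0.64  0.15 -0.46] [ 77.2 130.1  49. ]
0.6 [0.39 0.57 0.26] [ 82.1 129.6  49. ]
0.7 [ 0.03  0.17 -0.07] [ 87.  128.6  49. ]
0.8 [-0.11 -0.29 -0.1 ] [ 91.8 127.2  49. ]
0.9 [0.24 0.32 0.52] [ 96.4 125.3  49. ]
1.0 [-0.02 -0.25 -0.09] [100.8 122.9  49. ]
1.1 [-0.13  0.26  0.06] [105.  120.1  49. ]
1.2 [ 0.06 -0.12  0.42] [108.8 116.9  49. ]
1.3 [-0.81  0.2   0.47] [112.4 113.3  49. ]
1.4 [-0.12 -0.38 -0.2 ] [115.5 109.4  49. ]
1.5 [-0.11 -0.19 -0.09] [118.2 105.2  49. ]
1.57 [-0.09 -0.26 -0.19] [119.9 102.1  49. ]
1.6 [-0.12  0.56 -0.5 ] [120.6 100.8  49. ]
1.63 [-0.63  5.13  1.99] [121.2 100.2  48.9]
1.66 [-0.19  8.94  4.79] [121.7  99.7  48.7]
16.7 25.4
```

View pics/s4.png

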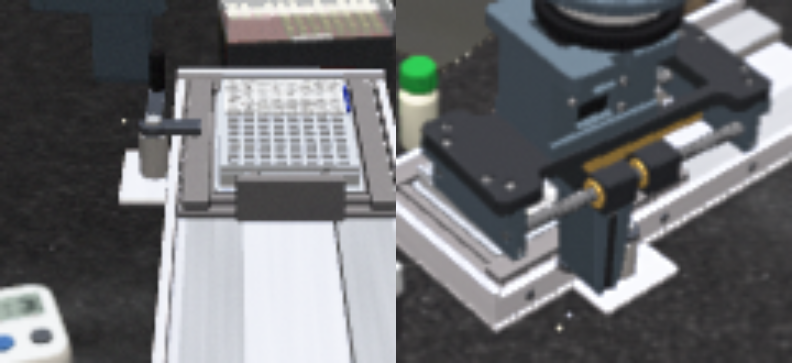

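The latch turned freely to its stop, where the force rose to 8.9 N. In the side view its tongue, at about (140–200,127), lies over the rim. Now I back away, check and hand in.

```bash
python3 - <<'E'
from h import *
p=arm.current_ee_pos();arm.move_l(p+dy*.05,feed=.08);arm.move_l(p+dy*.05+[0,0,.15],feed=.15)
cv2.imwrite("pics/s5.png",np.hstack([cv2.resize(arm.snapshot("side")[185:345,175:355,::-1],None,fx=2.2,fy=2.2),cv2.resize(arm.snapshot("scene")[150:310,230:410,::-1],None,fx=2.2,fy=2.2)]))
print(arm.current_t(),FA())
E
```

```text
27.55 [ 0.13  0.15 -0.08]
```

View pics/s5.png

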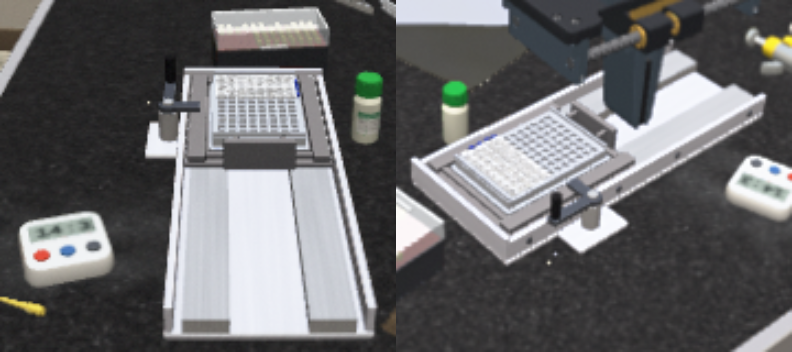

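Both views show the carrier seated, the plate in its pocket, the latch tongue over the rim with its tail along the dock's +x, the bystanders apparently where they were, and the robot clear.

```bash
python3 -c "
from rig import arm
print(arm.sign_off())"
```

```text
the job is handed in; nothing more can be done
None
```

The job is handed in at about 28 s: I felt the carrier drop into its notches, turned the latch to its stop with its tongue over the rim, and the final pictures show the plate in place and the timer, bottle and tip box where they were.

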